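# Put a stack of returned lending devices back on their charging cradles

## Task

The devices that readers returned are piled up on the library's work table. Take the pile apart from the top down, one device at a time, and lay each one gently, flat and fully down, into the charging cradle that is made for its size, so that all four can charge. Leave the stapler and the label roll where they stand.

Things in the scene. Friction and masses are not known exactly. Their poses are not given: they have to be found in the camera images.
- voice_recorder: Voice recorder, top of the stack: slim grey device with a small screen, two metal microphone grilles and a round key. 104 x 36 x 20 mm, about 80 g. Origin: centre of its underside; x along the length, z up. Grip it from above across its 36 mm width at mid-length, fingertips about 7 mm above its underside to clear what lies below.
- audio_player: Audiobook player, second from the top: the short black device with a wide screen and a large round control ring. 80 x 54 x 20 mm, about 100 g. Origin: centre of its underside; x along the length, z up. Grip it from above across its 54 mm width at mid-length, fingertips about 7 mm above its underside to clear what lies below.
- hotspot: Mobile Wi-Fi hotspot, third from the top: a plain white device with a squarish screen in the middle and one round button. 106 x 62 x 20 mm, about 140 g. Origin: centre of its underside; x along the length, z up. Grip it from above across its 62 mm width at mid-length, fingertips about 7 mm above its underside to clear what lies below.
- power_bank: Power bank, bottom of the stack: the largest dark-grey device, ribbed on top, with a row of four dots at one end; it stands on the table. 136 x 68 x 24 mm, about 280 g. Origin: centre of its underside; x along the length, z up. Grip it from above across its 68 mm width at mid-length, fingertips about 7 mm above its underside to clear what lies below.
- voice_recorder_dock: Charging cradle of the voice recorder: low light-grey base 126 x 58 mm, fixed. Origin: centre of its underside on the table; x lengthwise. Its dark pad, 8 mm above the origin, takes the 104 x 36 mm device with 3 mm to spare each side; the rim rises 9 mm over the pad and flares 4 mm more. Mid 50 mm of the long sides is open for the fingers. Either end first is right.
- audio_player_dock: Charging cradle of the audio player: low light-grey base 102 x 76 mm, fixed. Origin: centre of its underside on the table; x lengthwise. Its dark pad, 8 mm above the origin, takes the 80 x 54 mm device with 3 mm to spare each side; the rim rises 9 mm over the pad and flares 4 mm more. Mid 50 mm of the long sides is open for the fingers. Either end first is right.
- hotspot_dock: Charging cradle of the hotspot: low light-grey base 128 x 84 mm, fixed. Origin: centre of its underside on the table; x lengthwise. Its dark pad, 8 mm above the origin, takes the 106 x 62 mm device with 3 mm to spare each side; the rim rises 9 mm over the pad and flares 4 mm more. Mid 50 mm of the long sides is open for the fingers. Either end first is right.
- power_bank_dock: Charging cradle of the power bank: low light-grey base 158 x 90 mm, fixed. Origin: centre of its underside on the table; x lengthwise. Its dark pad, 8 mm above the origin, takes the 136 x 68 mm device with 3 mm to spare each side; the rim rises 9 mm over the pad and flares 4 mm more. Mid 50 mm of the long sides is open for the fingers. Either end first is right.
- stapler: Bystander, leave alone: desk stapler with a red arm, 36 x 150 x 52 mm, loose on the table. Origin: centre of its underside; y lengthwise.
- label_roll: Bystander, leave alone: cream roll of labels lying flat, 68 mm across, 40 mm tall, loose on the table. Origin: centre of its underside.

How it is judged (in metres and radians):
At the end, for the whole second after the job is handed in: Each of the four devices lies flat (within 0.06 rad) on the pad of its own cradle: centre within 8 mm of the cradle's centre, height within 4 mm of resting on the pad, lengthwise within 0.15 rad either way round, at rest. Stapler and label roll within 20 mm of their start (horizontal distance between voice_recorder and voice_recorder_dock below 0.008 m and z of voice_recorder in the frame of voice_recorder_dock between 0.004 and 0.012 m and angle between each of voice_recorder, audio_player, hotspot, power_bank's own z axis and vertical below 0.06 rad and angle between the x axis of voice_recorder and the x axis of voice_recorder_dock, either way round below 0.15 rad and linear speed of each of voice_recorder, audio_player, hotspot, power_bank below 0.01 m/s and angular speed of each of voice_recorder, audio_player, hotspot, power_bank below 0.1 rad/s and horizontal distance between audio_player and audio_player_dock below 0.008 m and z of audio_player in the frame of audio_player_dock between 0.004 and 0.012 m and angle between the x axis of audio_player and the x axis of audio_player_dock, either way round below 0.15 rad and horizontal distance between hotspot and hotspot_dock below 0.008 m and z of hotspot in the frame of hotspot_dock between 0.004 and 0.012 m and angle between the x axis of hotspot and the x axis of hotspot_dock, either way round below 0.15 rad and horizontal distance between power_bank and power_bank_dock below 0.008 m and z of power_bank in the frame of power_bank_dock between 0.004 and 0.012 m and angle between the x axis of power_bank and the x axis of power_bank_dock, either way round below 0.15 rad and distance of each of stapler, label_roll from where it was at the start of the episode below 0.02 m); the robot touches nothing.
It fails at once if the stapler or the label roll is pushed more than 20 mm (distance of any of stapler, label_roll from where it was at the start of the episode above 0.02 m).
It fails at once if a device is taken or shoved away (more than 30 mm) while the one above it still lies on it ((distance of audio_player from where it was at the start of the episode above 0.03 m and horizontal distance between voice_recorder and audio_player below 0.05 m and z of voice_recorder in the frame of audio_player between 0.012 and 0.03 m) or (distance of hotspot from where it was at the start of the episode above 0.03 m and horizontal distance between audio_player and hotspot below 0.05 m and z of audio_player in the frame of hotspot between 0.012 and 0.03 m) or (distance of power_bank from where it was at the start of the episode above 0.03 m and horizontal distance between hotspot and power_bank below 0.05 m and z of hotspot in the frame of power_bank between 0.012 and 0.03 m)).
It fails at once if a device hits its cradle with more than 60 N (rammed down) (contact force between voice_recorder and voice_recorder_dock above 60 N or contact force between audio_player and audio_player_dock above 60 N or contact force between hotspot and hotspot_dock above 60 N or contact force between power_bank and power_bank_dock above 60 N).
It fails at once if a device is dropped: it falls faster than 0.6 m/s (a free fall of about 18 mm) with no finger on it ((linear speed of voice_recorder above 0.6 m/s and contact force between the fingers and voice_recorder below 0.05 N) or (linear speed of audio_player above 0.6 m/s and contact force between the fingers and audio_player below 0.05 N) or (linear speed of hotspot above 0.6 m/s and contact force between the fingers and hotspot below 0.05 N) or (linear speed of power_bank above 0.6 m/s and contact force between the fingers and power_bank below 0.05 N)).
It also fails if it takes over 120 s, if anything falls off the work surface, if the arm or the gripper's body presses on something with over 40 N, if the wrist force passes 120 N, or if a joint passes its speed limit or range.

## Robot

A 6-joint arm with a two-finger parallel gripper is mounted at the origin on a cart in front of the work surface, level with it; the furniture and walls round the work are solid. World frame = base frame: x ahead of the robot, y to its left, z up, the work surface at z = 0. Lengths are in m, angles in degrees, forces in N, time in s.
With the tool pointing down it reaches from about 0.3 to 0.875 m from the base axis. Payload 4.2 kg.
Tool frame: the origin (TCP) lies at the very end of the fingers, on their centre line; the grasp point (between the pads) lies hold_point_z behind it (hold_point_z is the distance from the TCP to the grasp point, in m); z points along the fingers, y is the direction in which the jaws open and shut (so a half turn about z gives the same grasp; the last joint's range is limited). The gripper opens to 85 mm and grips with 20 to 120 N. Pads are 22 mm wide; open, the fingers measure 114 mm over their backs; the gripper's body (76 mm by 85 mm) begins 54 mm behind the grasp point. The pads swing forward as they close: fully open they stand 13 mm farther back than shut.
Start: joints at [63.656, 18.312, 89.639, -0, 72.044, -1.146], TCP at [0.245, 0.52, 0.231] pointing down, gripper open.
Joint ranges: [-177.97, 177.97], [-48.28, 115.42], [12.27, 149.76], [-77.06, 257.06], [2.81, 150.46], [-146.56, 146.56]. Speed limits (degrees/s): [147.25, 147.25, 180, 180, 180, 180].

## Interface

Orientations are given as a 3x3 rotation matrix whose columns are the frame's x, y, z axes.
In Python, from plant import state, read_camera, finish_job, hold_point_z gives the robot as it stands. The module is installed in compiled form; this text tells all that it offers.
- The arm moves only by the tool apply_moves, never from a script. Its argument "targets" is a list of rows, each a list of 7 numbers: the shift along the tool's x, y, z normalised to -1 to 1, where 1 is 10 cm, then the turn, a rotation vector about the tool's x, y, z normalised to -1 to 1, where 1 is 90 degrees, then the opening, from -1 (shut) to 1 (fully open), so that 0 is half open. A call has 1 to 10 rows; each row is the pose to reach, as a shift and turn from the pose commanded when the call began, along the tool's axes at that moment; what a row does not reach only later rows make up. A row lasts 1/8 s, in which the tool goes at most 62.5 mm and 10.7 degrees, less where a joint would pass 70% of its speed; a pose out of reach is approached as far as the arm can. A call with a number of a shift or a turn outside -1 to 1 is refused whole. A call with a gripper value outside its range is refused whole. The fingers move at their own pace and stop on an object; "grip_force" is the grip in N (left out, the last holds). Time passes only in rows, so rows that repeat a pose let the fingers close. It gives the time, the measured TCP pose, the force and the opening at its end, in the units of the state.
- state(): the state, without advancing time (a new reading comes with each control period).
- read_camera(name): name is "scene" or "top" or "wrist"; returns a dict with "frame" (400x640x3 uint8, red, green, blue), "z_map" (400x640 float32, m along the optical axis (not along the pixel's ray), 0 where there is no reading), "intrinsics" (3x3 intrinsics, pixels), "k1" (the pictures are not rectified: a ray, as slopes to the right and down, at radius r is drawn at 1 + k1 r^2 times it, then the intrinsics apply), "view" (4x4, takes a point from world to camera coordinates). Camera axes: x right, y up, looking along -z (the intrinsics and any distortion apply to the point x, -y, -z); pixel columns grow to the right and rows downward; lengths in m; the calibration is good to about 2 mm. A picture is of the moment at which its call begins.
- finish_job(): hands the job in, once; it reports no verdict.
The state is a dict: "time_s": time; "joint_pos": joint angles; "dq": joint speeds; "tau": joint torques, N m; "tcp_pos": TCP position; "ee_rot": TCP orientation; "contact_force": force on the tool from outside, world axes, zero at the start; "torque": the same for the moment, N m; "finger_gap": finger opening in m.
Only numpy, scipy, OpenCV 4.12 (cv2) and the standard library are available. Lean on these libraries where they do the work, as an engineer would, in place of code of your own. Each camera call takes 0.05 s, during which the arm holds its last target. There are 200 camera calls.

## Working session

There is one attempt and no reset: what is moved stays moved. The work goes in short steps, Python scripts to look and compute and a tool call to move; the robot and the scene stay as the last step left them, time stands still between calls to the robot, and variables do not carry over. Pictures are saved under pics/ and viewed, about 12 in all and at most 16, crops included, and the job is handed in when it is done.

Besides the shell and the picture viewer there is one more tool, called after "Call:" as name([rows], argument=value, ...), one row to a line, values as JSON. apply_moves: Moves the arm, as the interface text tells. Scaled input: -1 to 1 covers 10 cm each way for a shift and 90 degrees each way for a turn. Its arguments: {"type":"object","properties":{"targets":{"type":"array"},"grip_force":{"type":"number"}},"required":["targets"]}

```bash
mkdir -p pics; cat > h.py <<'E'
import numpy as np, cv2
from plant import state, read_camera, finish_job, hold_point_z
def cloud(c):
    K=c["intrinsics"];z=c["z_map"];h,w=z.shape
    u,v=np.meshgrid(np.arange(w),np.arange(h))
    p=cv2.undistortPoints(np.stack([u,v],-1).reshape(-1,1,2).astype(np.float64),K,np.array([c["k1"],0,0,0.])).reshape(h,w,2)
    P=np.stack([p[...,0]*z,-p[...,1]*z,-z,np.ones_like(z)],-1)
    W=P@np.linalg.inv(c["view"]).T
    W=W[...,:3]; W[z==0]=np.nan
    return W
def ray(c,uv):
    p=cv2.undistortPoints(np.array(uv,float).reshape(-1,1,2),c["intrinsics"],np.array([c["k1"],0,0,0.])).reshape(-1,2)
    M=np.linalg.inv(c["view"]); d=np.c_[p[:,0],-p[:,1],-np.ones(len(p))]@M[:3,:3].T
    return M[:3,3],d
def onplane(c,uv,z):
    o,d=ray(c,uv); return o+d*((z-o[2])/d[:,2])[:,None]
def save(n,im): cv2.imwrite(f"pics/{n}.png",np.ascontiguousarray(im[...,::-1]))
E
python3 - <<'E'
from h import *
np.set_printoptions(precision=4,suppress=True)
print(hold_point_z, state())
for n in ("top","scene","wrist"):
    c=read_camera(n); save(n+"0",c["frame"]); np.savez(n+"0.npz",**c)
    print(n,c["intrinsics"],c["k1"],np.linalg.inv(c["view"]))
E
```

```text
0.0187 {'time_s': 0.0, 'joint_pos': array([63.6534, 18.3491, 89.7075,  0.0007, 72.0453, -1.1435]), 'dq': array([ 0.0264, -0.0651,  0.0856, -0.0566, -0.0576, -0.0145]), 'tau': array([  0.0002, -41.5528, -23.4165,  -0.    ,   0.0082,  -0.    ]), 'tcp_pos': array([0.2446, 0.5198, 0.2305]), 'ee_rot': array([[-0.9048,  0.4258, -0.0008],
       [ 0.4258,  0.9048, -0.0016],
       [ 0.    , -0.0018, -1.    ]]), 'contact_force': array([-0.4521,  0.3154, -0.1018]), 'torque': array([ 0.0468, -0.0176,  0.0806]), 'finger_gap': 0.08557259227981447}
top [[462.1426   0.     318.6822]
 [  0.     462.1426 193.1149]
 [  0.       0.       1.    ]] -0.03917545392633742 [[ 0.0073  0.9978 -0.0661  0.4829]
 [-0.9999  0.0065 -0.0133  0.296 ]
 [-0.0129  0.0662  0.9977  1.0343]
 [ 0.      0.      0.      1.    ]]
scene [[375.6803   0.     316.0337]
 [  0.     375.6803 196.5396]
 [  0.       0.       1.    ]] -0.0016800160992172704 [[ 0.4941  0.4012 -0.7713 -0.0883]
 [-0.8691  0.2529 -0.4252 -0.03  ]
 [ 0.0245  0.8804  0.4736  0.4644]
 [ 0.      0.      0.      1.    ]]
wrist [[350.8571   0.     321.0673]
 [  0.     350.8571 199.4056]
 [  0.       0.       1.    ]] -0.021366016126360066 [[ 0.4258 -0.8664 -0.2608  0.1784]
 [ 0.9048  0.4069  0.1255  0.5518]
 [-0.0026 -0.2894  0.9572  0.3742]
 [ 0.      0.      0.      1.    ]]
```

View pics/top0.png

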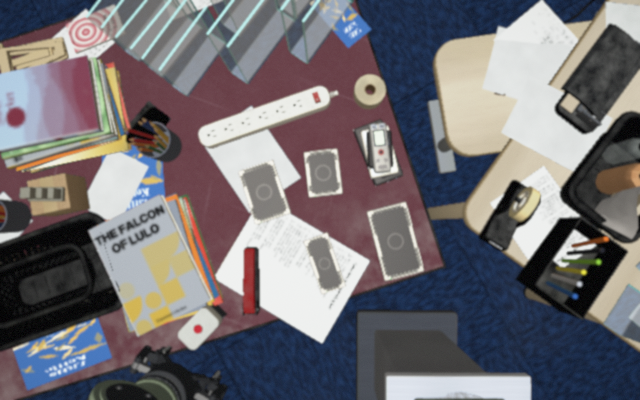

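View pics/scene0.png

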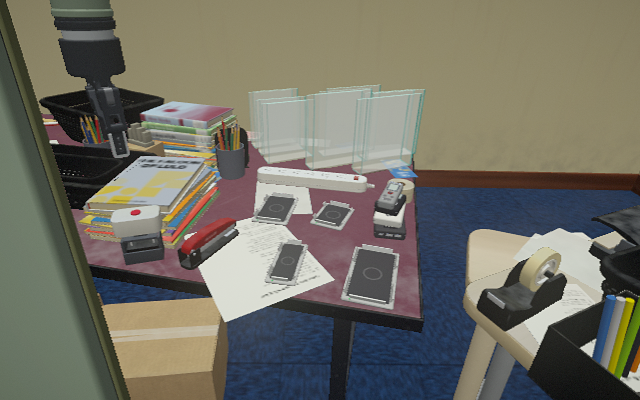

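The top view shows the recorder dock at (324,262), the player dock at (323,172), the hotspot dock at (264,190) and the power-bank dock at (395,241). The stack is at (378,150), the label roll at (370,90) and the stapler at (251,280). The scene view confirms the stack order.

```bash
python3 - <<'E'
from h import *
np.set_printoptions(precision=4,suppress=True)
c=dict(np.load("top0.npz")); f=c["frame"]; W=cloud(c)
hsv=cv2.cvtColor(f,cv2.COLOR_RGB2HSV)
for n,(u,v) in dict(rec=(324,262),play=(323,172),hot=(264,190),bank=(395,241)).items():
    print(n,hsv[v-6:v+12:6,u-10:u+11:5].tolist()[2],W[v+10,u])
m=((hsv[...,1]<60)&(hsv[...,2]>80)&(hsv[...,2]<150)).astype(np.uint8)
m=cv2.morphologyEx(m,cv2.MORPH_CLOSE,np.ones((5,5)));m=cv2.morphologyEx(m,cv2.MORPH_OPEN,np.ones((5,5)))
cn,_=cv2.findContours(m,cv2.RETR_EXTERNAL,cv2.CHAIN_APPROX_NONE)
for n,(u,v) in dict(rec=(324,262),play=(323,172),hot=(264,190),bank=(395,241)).items():
    for k in cn:
        if cv2.pointPolygonTest(k,(u,v),False)>0:
            P=onplane(c,k.reshape(-1,2),0.008)
            r=cv2.minAreaRect((P[:,:2]*1000).astype(np.float32)); print(n,r,cv2.contourArea(k))
# stack slice by height
R=(W[...,0]>.45)&(W[...,0]<.70)&(W[...,1]>.08)&(W[...,1]<.25)
for lo,hi in((.076,.1),(.055,.075),(.034,.054),(.015,.034)):
    s=R&(W[...,2]>lo)&(W[...,2]<hi); p=W[s]; 
    if len(p)>5: print(lo,len(p),np.median(p,0),cv2.minAreaRect((p[:,:2]*1000).astype(np.float32)))
for n,b in dict(top=f[50:330,180:460]).items():
    save("crop_top",cv2.resize(b,None,fx=2.1,fy=2.1,interpolation=cv2.INTER_CUBIC))
E
```

```text
rec [[26, 8, 242], [18, 10, 123], [20, 11, 135], [20, 12, 126], [17, 14, 126]] [0.377  0.2967 0.01  ]
play [[21, 14, 126], [17, 16, 146], [17, 14, 130], [21, 13, 141], [18, 11, 121]] [0.5759 0.3002 0.0068]
hot [[17, 14, 130], [15, 14, 145], [17, 14, 131], [13, 15, 151], [18, 10, 127]] [0.5346 0.4312 0.0098]
bank [[24, 11, 113], [17, 14, 128], [15, 12, 124], [13, 14, 129], [15, 10, 107]] [0.4239 0.1401 0.0065]
rec ((395.5268859863281, 296.88067626953125), (111.91622161865234, 44.54707336425781), 19.540035247802734) 848.0
play ((597.6443481445312, 300.38507080078125), (107.58792877197266, 79.45144653320312), 6.62143087387085) 1229.0
hot ((555.6840209960938, 429.84722900390625), (113.48686981201172, 82.32626342773438), 18.848203659057617) 1429.0
bank ((451.86663818359375, 129.01136779785156), (172.38800048828125, 145.50802612304688), 28.692113876342773) 3185.5
0.076 858 [0.6404 0.1839 0.084 ] ((641.7288818359375, 182.48397827148438), (104.38811492919922, 36.40434265136719), 5.8825883865356445)
0.055 299 [0.6399 0.1975 0.0634] ((635.9120483398438, 180.45513916015625), (92.48480987548828, 54.316009521484375), 3.4687774181365967)
0.034 311 [0.6129 0.188  0.0432] ((639.3917846679688, 179.029052734375), (106.04032135009766, 63.79325866699219), 11.634115219116211)
0.015 543 [0.5907 0.1798 0.0228] ((586.2070922851562, 169.6539306640625), (238.9423828125, 89.04273223876953), 10.582268714904785)
```

View pics/crop_top.png

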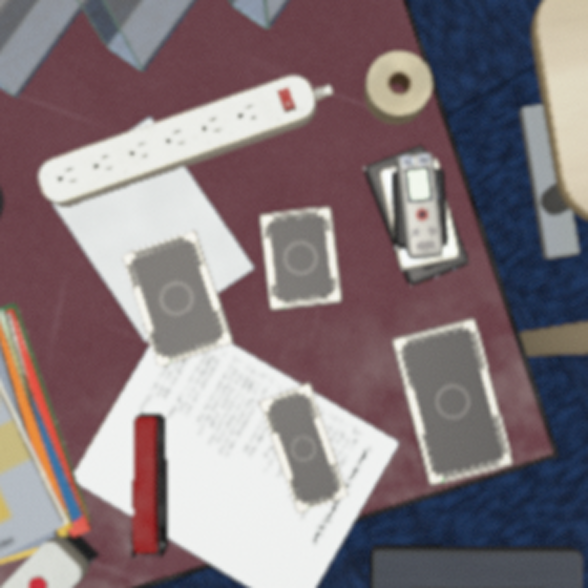

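```bash
cat >> h.py <<'E'
def docks(c,guess,verbose=True):
    """dock pose from pad: dark grey interior mask on plane z=.008 near guess centre"""
    W=cloud(c); f=c["frame"]
    out={}
    for n,(x,y,L,B) in guess.items():
        s=(np.hypot(W[...,0]-x,W[...,1]-y)<.12)&(W[...,2]>.0045)&(W[...,2]<.024)
        s=cv2.morphologyEx(s.astype(np.uint8),cv2.MORPH_OPEN,np.ones((3,3)))
        nl,lab,st,ce=cv2.connectedComponentsWithStats(s)
        d=[np.hypot(*(np.nanmean(W[lab==i],0)[:2]-[x,y])) if st[i,4]>300 else 9 for i in range(1,nl)]
        p=W[lab==1+int(np.argmin(d))]
        r=cv2.minAreaRect((p[:,:2]*1000).astype(np.float32)); out[n]=r
        if verbose: print(n,np.round(r[0],1),np.round(r[1],1),round(r[2],1),"true",L,B,"mean",np.round(p.mean(0),4),len(p))
    return out
G=dict(rec=(.395,.297,126,58),play=(.597,.3,102,76),hot=(.555,.43,128,84),bank=(.447,.137,158,90))
E
python3 - <<'E'
from h import *
np.set_printoptions(precision=4,suppress=True)
c=dict(np.load("top0.npz"))
print("rings",onplane(c,[(324.8,263.3),(323.3,172.9),(264.3,191.9),(395.7,241)],.008))
W=cloud(c); f=c["frame"]; docks(c,G)
hsv=cv2.cvtColor(f,cv2.COLOR_RGB2HSV)
m=((hsv[...,1]<60)&(hsv[...,2]>80)&(hsv[...,2]<165)).astype(np.uint8)
m=cv2.morphologyEx(m,cv2.MORPH_OPEN,np.ones((9,9)))
for n,g in G.items():
    s=m.astype(bool)&(np.hypot(W[...,0]-g[0],W[...,1]-g[1])<.085)
    cn=max(cv2.findContours(s.astype(np.uint8),cv2.RETR_EXTERNAL,cv2.CHAIN_APPROX_NONE)[0],key=cv2.contourArea)
    P=onplane(c,cn.reshape(-1,2),.008); print("pad",n,cv2.minAreaRect((P[:,:2]*1000).astype(np.float32)))
w=dict(np.load("wrist0.npz")); Wc=cloud(w); s=state()
T=(Wc-s["tcp_pos"])@s["ee_rot"]
q=T[(np.hypot(T[...,0],0*T[...,1])<.03)&(abs(T[...,1])<.08)&(T[...,2]<.05)]
print(len(q),np.nanmax(q,0),np.nanmin(q,0),[ (lo,np.sum((q[:,2]>lo)&(q[:,2]<lo+.004))) for lo in np.arange(-.06,.02,.004).round(3)])
W2=cloud(dict(np.load("scene0.npz")))
p=W2[(abs(W2[...,0]-.64)<.09)&(abs(W2[...,1]-.18)<.07)&(W2[...,2]>.081)]
print("scene rec",cv2.minAreaRect((p[:,:2]*1000).astype(np.float32)),np.median(p,0))
docks(dict(np.load("scene0.npz")),G)
E
```

```text
rings [[0.3959 0.295  0.008 ]
 [0.5962 0.2997 0.008 ]
 [0.5528 0.431  0.008 ]
 [0.446  0.1387 0.008 ]]
rec [396.2 297.3] [124.2  57.6] 19.8 true 126 58 mean [0.3963 0.2976 0.0091] 1389
play [596.8 301.5] [102.4  75.7] 6.5 true 102 76 mean [0.5968 0.301  0.0091] 1447
hot [552.1 432.6] [127.8  83.9] 19.1 true 128 84 mean [0.5518 0.4325 0.0091] 2033
bank [446.3 140.7] [156.6  90. ] 15.0 true 158 90 mean [0.446  0.1407 0.0093] 2802
pad rec ((395.5354919433594, 296.8821105957031), (114.61824035644531, 45.9834098815918), 19.541675567626953)
pad play ((598.3256225585938, 301.3486328125), (87.84523010253906, 57.42424011230469), 5.215873718261719)
pad hot ((553.5385131835938, 433.9718933105469), (116.31331634521484, 71.76583862304688), 18.849000930786133)
pad bank ((446.5233154296875, 139.04994201660156), (146.9189453125, 78.07319641113281), 14.827171325683594)
40850 [ 0.0199  0.0752 -0.0137] [-0.0119 -0.0741 -0.093 ] [(np.float64(-0.06), np.int64(1088)), (np.float64(-0.056), np.int64(385)), (np.float64(-0.052), np.int64(1006)), (np.float64(-0.048), np.int64(819)), (np.float64(-0.044), np.int
[... 302 characters left out ...]
(np.float64(-0.008), np.int64(0)), (np.float64(-0.004), np.int64(0)), (np.float64(0.0), np.int64(0)), (np.float64(0.004), np.int64(0)), (np.float64(0.008), np.int64(0)), (np.float64(0.012), np.int64(0)), (np.float64(0.016), np.int64(0))]
scene rec ((642.465576171875, 182.10281372070312), (101.08601379394531, 34.187042236328125), 6.051253795623779) [0.6356 0.1803 0.0846]
rec [397.  296.3] [126.4  57.4] 19.8 true 126 58 mean [0.3919 0.294  0.0092] 1294
play [597.8 300.6] [102.8  75.5] 8.1 true 102 76 mean [0.5951 0.2992 0.0095] 813
hot [552.8 431.7] [127.9  83. ] 19.2 true 128 84 mean [0.5509 0.4303 0.0095] 1033
bank [446.6 140.1] [158.4  89.9] 14.9 true 158 90 mean [0.4403 0.1377 0.0093] 2829
```

View pics/wrist0.png

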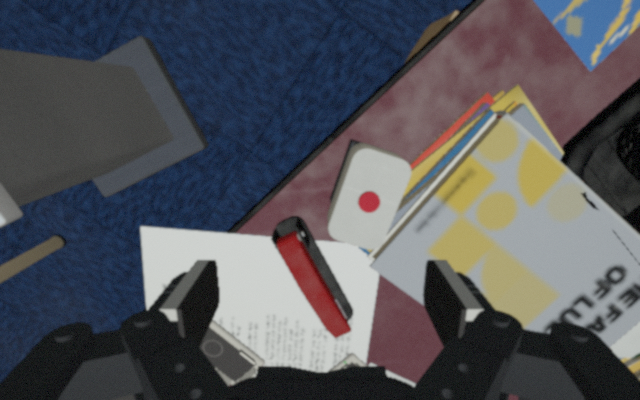

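```bash
cat >> h.py <<'E'
from scipy.spatial.transform import Rotation as Ro
def Rt(yaw):  # device yaw (deg) -> tool rotation, camera on the robot's side
    a=np.radians(yaw+180); x=np.array([np.cos(a),np.sin(a),0]); z=np.array([0,0,-1.]); return np.c_[x,np.cross(z,x),z]
def plan(*wps,R=None,p=None):
    """each wp (x,y,z,yaw): prints calls (normalised) from the current pose; turn goes in the first call of each leg"""
    s=state(); p=s["tcp_pos"] if p is None else np.array(p,float); R=s["ee_rot"] if R is None else R
    for w in wps:
        t=np.array(w[:3],float); R2=Rt(w[3]); turn=Ro.from_matrix(R.T@R2).as_rotvec(degrees=True)/90
        d=t-p
        for N in range(1,9):
            a=R.T@d/N*10; b=R2.T@d/N*10
            if max(abs(a).max(),abs(b).max())<=1: break
        print("->",w,"N",N,"first",np.r_[a,turn].round(3).tolist(),"then",b.round(3).tolist())
        p,R=t,R2
E
python3 - <<'E'
from h import *
plan((.6417,.1825,.20,5.9),(.6417,.1825,.12,5.9))
E
```

```text
-> (0.6417, 0.1825, 0.2, 5.9) N 6 first [-0.838, -0.227, 0.051, -0.001, -0.0, -0.346] then [-0.6, -0.628, 0.051]
-> (0.6417, 0.1825, 0.12, 5.9) N 1 first [0.0, 0.0, 0.8, 0.0, 0.0, 0.0] then [0.0, 0.0, 0.8]
```

Call:
apply_moves([
  [-0.4,-0.12,0.02,0,0,-0.11,1],
  [-0.838,-0.227,0.05,0,0,-0.23,1],
  [-0.838,-0.227,0.05,0,0,-0.346,1],
  [-0.838,-0.227,0.05,0,0,-0.346,1],
], grip_force=50)

```text
time_s: 0.65
tcp_pos: [0.3113, 0.4637, 0.2261]
ee_rot: [[-0.995, -0.1, -0.0], [-0.1, 0.995, -0.0], [0.0, -0.0, -1.0]]
contact_force: [-0.1, -0.2, -0.4]
finger_gap: 0.0855
```

Call:
apply_moves([
  [-0.375,-0.393,0.03,0,0,0,1],
  [-0.75,-0.785,0.06,0,0,0,1],
])

```text
time_s: 0.9
tcp_pos: [0.3939, 0.3938, 0.2202]
ee_rot: [[-0.995, -0.103, 0.0], [-0.103, 0.995, 0.0], [-0.0, 0.0, -1.0]]
contact_force: [1.1, -0.6, 0.1]
finger_gap: 0.0854
```

Call:
apply_moves([
  [-0.375,-0.393,0.03,0,0,0,1],
  [-0.75,-0.785,0.06,0,0,0,1],
])

```text
time_s: 1.15
tcp_pos: [0.4772, 0.3229, 0.2142]
ee_rot: [[-0.995, -0.101, 0.0], [-0.101, 0.995, 0.0], [-0.0, 0.0, -1.0]]
contact_force: [0.9, 0.2, 0.2]
finger_gap: 0.0854
```

Call:
apply_moves([
  [-0.375,-0.393,0.03,0,0,0,1],
  [-0.75,-0.785,0.06,0,0,0,1],
])

```text
time_s: 1.4
tcp_pos: [0.5601, 0.2526, 0.2082]
ee_rot: [[-0.995, -0.101, 0.0], [-0.101, 0.995, 0.0], [-0.0, 0.0, -1.0]]
contact_force: [-0.0, 0.6, 0.6]
finger_gap: 0.0855
```

Call:
apply_moves([
  [-0.375,-0.393,0.03,0,0,0,0],
  [-0.75,-0.785,0.06,0,0,0,0],
  [-0.75,-0.785,0.06,0,0,0,0],
  [-0.75,-0.785,0.06,0,0,0,0],
])

```text
time_s: 1.9
tcp_pos: [0.6413, 0.1835, 0.2019]
ee_rot: [[-0.995, -0.102, -0.001], [-0.102, 0.995, 0.0], [0.001, 0.0, -1.0]]
contact_force: [-1.5, -0.4, -0.6]
finger_gap: 0.0428
```

Half-open now: measure the fingertip offset and the stack from the wrist.

```bash
cat >> h.py <<'E'
def top_dev(c,zlo,zhi,x,y,r=.09):
    W=cloud(c); s=(np.hypot(W[...,0]-x,W[...,1]-y)<r)&(W[...,2]>zlo)&(W[...,2]<zhi)
    s=cv2.morphologyEx(s.astype(np.uint8),cv2.MORPH_OPEN,np.ones((3,3))).astype(bool)
    p=W[s]
    if len(p)<20: print("few",len(p)); return
    q=cv2.minAreaRect((p[:,:2]*1000).astype(np.float32)); print(np.round(q[0],1),np.round(q[1],1),round(q[2],1),"z",np.round(np.percentile(p[:,2],[5,50,95]),4),len(p))
def tips(c):
    s=state(); T=(cloud(c)-s["tcp_pos"])@s["ee_rot"]
    q=T[(abs(T[...,0])<.025)&(abs(T[...,1])<.06)&(T[...,2]<.02)&(T[...,2]>-.05)]
    print("tip z",np.percentile(q[:,2],[99.5,99.9,100]).round(4),"gap",s["finger_gap"])
E
python3 - <<'E'
from h import *
c=read_camera("wrist"); save("w1",c["frame"]); tips(c)
top_dev(c,.077,.095,.64,.18); docks(c,G)
c=read_camera("top"); docks(c,{k:G[k] for k in("rec","hot")})
plan((.6417,.1825,.12,5.9))
E
```

```text
tip z [-0.0038 -0.0024 -0.0017] gap 0.04247532076649729
[641.6 183.9] [102.6  36.1] 6.5 z [0.0816 0.0849 0.0864] 5800Traceback (most recent call last):
  File "<stdin>", line 3, in <module>
  File "h.py", line 27, in docks
    p=W[lab==1+int(np.argmin(d))]
                   ~~~~~~~~~^^^
    return _wrapfunc(a, 'argmin', axis=axis, out=out, **kwds)
    return _wrapit(obj, method, *args, **kwds)
    result = getattr(arr, method)(*args, **kwds)
ValueError: attempt to get argmin of an empty sequence
```

View pics/w1.png

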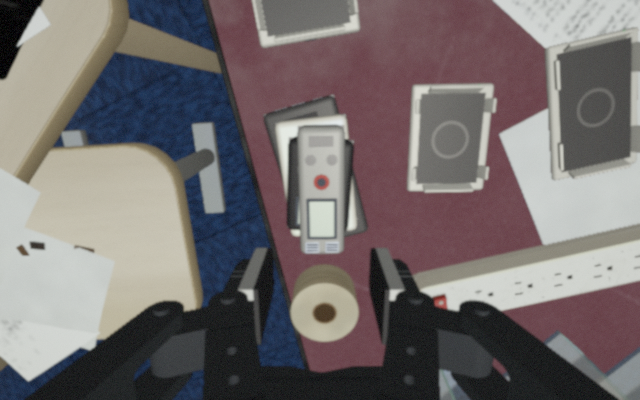

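```bash
python3 - <<'E'
from h import *
plan((.6417,.1832,.12,6.1),(.6417,.1832,.070,6.1),(.6417,.1832,.19,6.1),(.3967,.2968,.19,19.8))
E
```

```text
-> (0.6417, 0.1832, 0.12, 6.1) N 1 first [-0.007, -0.008, 0.822, 0.0, -0.001, -0.002] then [-0.006, -0.008, 0.822]
-> (0.6417, 0.1832, 0.07, 6.1) N 1 first [0.0, 0.0, 0.5, 0.0, 0.0, 0.0] then [0.0, 0.0, 0.5]
-> (0.6417, 0.1832, 0.19, 6.1) N 2 first [0.0, 0.0, -0.6, 0.0, 0.0, 0.0] then [0.0, 0.0, -0.6]
-> (0.3967, 0.2968, 0.19, 19.8) N 3 first [0.772, 0.463, 0.0, 0.0, 0.0, -0.152] then [0.64, 0.633, 0.0]
```

Call:
apply_moves([
  [-0.007,-0.008,0.4,0,0,0,0.3],
  [-0.007,-0.008,0.822,0,0,0,0.3],
  [-0.007,-0.008,0.822,0,0,0,0.3],
])

```text
time_s: 2.33
tcp_pos: [0.6394, 0.1829, 0.1172]
ee_rot: [[-0.994, -0.105, -0.008], [-0.105, 0.994, -0.002], [0.008, -0.001, -1.0]]
contact_force: [0.4, 0.2, -0.0]
finger_gap: 0.0556
```

Call:
apply_moves([
  [0,0,0.2,0,0,0,0.3],
  [0,0,0.4,0,0,0,0.3],
  [0,0,0.5,0,0,0,0.3],
  [0,0,0.5,0,0,0,0.3],
  [0,0,0.5,0,0,0,-0.5],
  [0,0,0.5,0,0,0,-0.5],
  [0,0,0.5,0,0,0,-0.5],
  [0,0,0.5,0,0,0,-0.5],
], grip_force=40)

```text
time_s: 3.32
tcp_pos: [0.6436, 0.1824, 0.0718]
ee_rot: [[-0.995, -0.103, 0.003], [-0.103, 0.995, 0.001], [-0.003, 0.001, -1.0]]
contact_force: [-0.5, -0.0, 6.0]
finger_gap: 0.0349
```

Call:
apply_moves([
  [0,0,-0.2,0,0,0,-0.5],
  [0,0,-0.5,0,0,0,-0.5],
  [0,0,-0.6,0,0,0,-0.5],
  [0,0,-0.6,0,0,0,-0.5],
])

```text
time_s: 3.82
tcp_pos: [0.6427, 0.1821, 0.1304]
ee_rot: [[-0.995, -0.103, 0.001], [-0.103, 0.995, 0.0], [-0.001, 0.0, -1.0]]
contact_force: [-0.2, 0.3, -1.1]
finger_gap: 0.0347
```

```bash
python3 - <<'E'
from h import *
c=read_camera("top"); top_dev(c,.056,.072,.64,.18)
for lo,hi in((.056,.07),(.036,.05),(.017,.032)): top_dev(c,lo,hi,.64,.18)
c=read_camera("wrist"); save("w2",c["frame"]); 
for lo,hi in((.056,.07),(.036,.05),(.017,.032)): top_dev(c,lo,hi,.64,.18)
print(state()["tcp_pos"])
E
```

```text
[622.8 197.9] [44.5 17.6] 5.4 z [0.0591 0.0636 0.0667] 174
[622.8 197.9] [44.5 17.6] 5.4 z [0.0591 0.0636 0.0667] 174
[609.4 196.4] [76.9 33.9] 42.5 z [0.0382 0.0433 0.0467] 142
[636.6 192.9] [136.   39.6] 20.2 z [0.0197 0.0236 0.0269] 191
few 0
[632.8 178.4] [90.4 62.2] 12.6 z [0.0402 0.0444 0.0458] 2512
[634.5 177.4] [119.7  68.3] 21.3 z [0.0207 0.0245 0.026 ] 2557
[0.64189107 0.18187118 0.1288423 ]
```

View pics/w2.png

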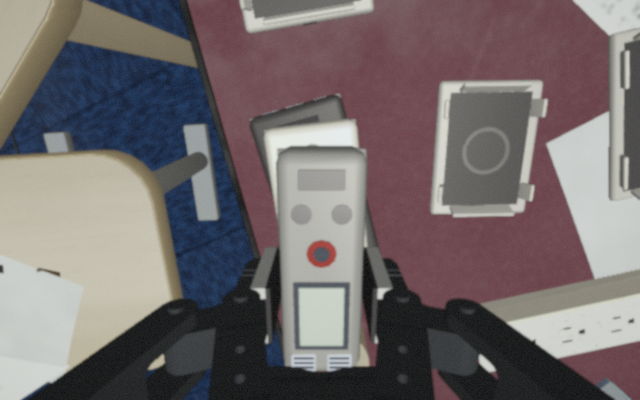

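```bash
python3 - <<'E'
from h import *
plan((.3967,.2968,.14,19.8))
E
```

```text
-> (0.3967, 0.2968, 0.14, 19.8) N 3 first [0.773, 0.466, -0.036, -0.0, -0.001, -0.154] then [0.639, 0.637, -0.037]
```

Call:
apply_moves([
  [0.2,0.12,-0.036,0,0,-0.06,-0.5],
  [0.5,0.3,-0.036,0,0,-0.12,-0.5],
  [0.773,0.466,-0.036,0,0,-0.154,-0.5],
  [0.773,0.466,-0.036,0,0,-0.154,-0.5],
])

```text
time_s: 4.42
tcp_pos: [0.5584, 0.2209, 0.1325]
ee_rot: [[-0.94, -0.341, -0.004], [-0.341, 0.94, -0.001], [0.004, 0.0, -1.0]]
contact_force: [0.5, 0.4, -1.2]
finger_gap: 0.0348
```

Call:
apply_moves([
  [0.2,0.2,-0.036,0,0,0,-0.5],
  [0.45,0.45,-0.036,0,0,0,-0.5],
  [0.639,0.637,-0.036,0,0,0,-0.5],
  [0.639,0.637,-0.036,0,0,0,-0.5],
])

```text
time_s: 4.92
tcp_pos: [0.4783, 0.2589, 0.1367]
ee_rot: [[-0.94, -0.34, -0.001], [-0.34, 0.94, -0.001], [0.001, -0.0, -1.0]]
contact_force: [-0.3, -0.7, -0.8]
finger_gap: 0.035
```

Call:
apply_moves([
  [0.2,0.2,-0.036,0,0,0,-0.5],
  [0.45,0.45,-0.036,0,0,0,-0.5],
  [0.639,0.637,-0.036,0,0,0,-0.5],
  [0.639,0.637,-0.036,0,0,0,-0.5],
  [0.639,0.637,-0.036,0,0,0,-0.5],
])

```text
time_s: 5.55
tcp_pos: [0.3991, 0.2969, 0.1409]
ee_rot: [[-0.941, -0.338, 0.001], [-0.338, 0.941, 0.0], [-0.001, -0.0, -1.0]]
contact_force: [0.9, -0.1, -1.2]
finger_gap: 0.035
```

```bash
cat >> h.py <<'E'
def held(c,hw,hl=.075):
    """held device in tool frame: top face below TCP region; returns centre, size, yaw in the tool frame (mm,deg)"""
    s=state(); T=(cloud(c)-s["tcp_pos"])@s["ee_rot"]
    m=(abs(T[...,1])<hw/2+.004)&(abs(T[...,0])<hl)&(T[...,2]>-.035)&(T[...,2]<.0)
    m=cv2.morphologyEx(m.astype(np.uint8),cv2.MORPH_OPEN,np.ones((5,5)))
    n,l,st,_=cv2.connectedComponentsWithStats(m); i=1+st[1:,4].argmax(); p=T[l==i]
    q=cv2.minAreaRect((p[:,:2]*1000).astype(np.float32))
    A=np.c_[p[:,:2],np.ones(len(p))]; k=np.linalg.lstsq(A,p[:,2],rcond=None)[0]
    print("held",np.round(q[0],1),np.round(q[1],1),round(q[2],1),"topz",np.round(np.median(p[:,2]),4),"tilt",k[:2].round(3),len(p),"x",np.percentile(p[:,0],[.2,99.8]).round(4))
E
python3 - <<'E'
from h import *
c=read_camera("wrist"); save("w3",c["frame"]); held(c,.036)
c2=read_camera("top"); docks(c2,{"rec":G["rec"]}); top_dev(c2,.135,.165,.397,.297)
for lo,hi in((.057,.072),(.037,.05),(.017,.032)): top_dev(c2,lo,hi,.64,.18)
s=state();print(s["tcp_pos"],s["ee_rot"][:,0],s["contact_force"])
plan((.3967,.2968,.016,19.8))
E
```

```text
held [ 1.5 -0. ] [102.9  44. ] 0.0 topz -0.0133 tilt [0.016 0.005] 20021 x [-0.0471  0.0529]
rec [447.3 310.2] [60.6 30.3] 83.4 true 126 58 mean [0.4463 0.3088 0.0102] 185
[436.9 309.6] [22.  35.5] 15.1 z [0.1487 0.1528 0.1555] 206
[641.4 181.2] [79.4 54. ] 2.3 z [0.0603 0.0642 0.0673] 927
[639.6 179.1] [106.2  61.9] 12.8 z [0.0393 0.0436 0.047 ] 380
[641.6 179.4] [136.4  68.2] 21.8 z [0.0194 0.0237 0.0272] 476
[0.39893449 0.29672583 0.14081124] [-9.41284034e-01 -3.37614992e-01 -6.96165131e-04] [-0.35056545 -0.10208273 -0.55729556]
-> (0.3967, 0.2968, 0.016, 19.8) N 2 first [0.011, 0.004, 0.624, -0.0, 0.0, -0.001] then [0.01, 0.004, 0.624]
```

View pics/w3.png

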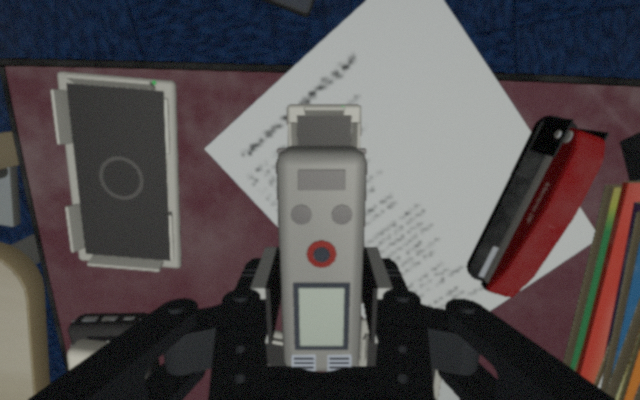

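Call:
apply_moves([
  [0.01,0.0,0.3,0,0,0,-0.5],
  [0.01,0.0,0.6,0,0,0,-0.5],
  [0.01,0.0,0.9,0,0,0,-0.5],
  [0.01,0.0,1.0,0,0,0,-0.5],
  [0.01,0.0,1.0,0,0,0,-0.5],
  [0.01,0.0,1.0,0,0,0,-0.5],
])

```text
time_s: 6.4
tcp_pos: [0.3976, 0.2971, 0.0419]
ee_rot: [[-0.941, -0.339, 0.002], [-0.339, 0.941, 0.001], [-0.002, 0.001, -1.0]]
contact_force: [0.3, 0.3, -0.9]
finger_gap: 0.0351
```

```bash
python3 - <<'E'
from h import *
for i in range(4):
    s=state();print(s["tcp_pos"].round(4),s["contact_force"].round(2)); c=read_camera("wrist")
held(c,.036); W=cloud(c); save("w4",c["frame"])
plan((.3975,.2971,.0155,19.8))
E
```

```text
[0.3976 0.2971 0.0419] [ 0.33  0.32 -0.86]
[0.3975 0.2972 0.042 ] [-0.27  0.06 -1.21]
[0.3974 0.2972 0.042 ] [-0.68  0.54 -1.88]
[0.3972 0.2971 0.0419] [-0.4   0.75 -0.31]
held [1.4 0.1] [ 44.  102.9] 89.6 topz -0.0134 tilt [0.015 0.009] 19941 x [-0.0472  0.0528]
-> (0.3975, 0.2971, 0.0155, 19.8) N 1 first [-0.004, -0.001, 0.262, 0.0, 0.001, 0.0] then [-0.005, -0.001, 0.262]
```

View pics/w4.png

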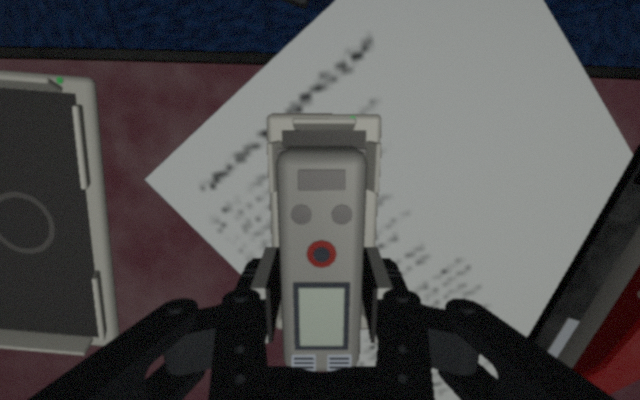

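```bash
cat >> h.py <<'E'
def dockrel(c,yaw):
    """dock outline seen by the wrist camera, in the frame (tcp xy, dock yaw)"""
    s=state(); W=cloud(c); R=Rt(yaw); T=(W-[*s["tcp_pos"][:2],0])@R
    m=(W[...,2]>.0045)&(W[...,2]<.019)&(abs(T[...,0])<.1)&(abs(T[...,1])<.065)
    m=cv2.morphologyEx(m.astype(np.uint8),cv2.MORPH_OPEN,np.ones((3,3)))
    n,l,st,_=cv2.connectedComponentsWithStats(m); p=T[l==1+st[1:,4].argmax()]*1000
    f=p[p[:,0]>np.percentile(p[:,0],99.8)-25]
    print("far end x",np.percentile(p[:,0],99.5).round(1),"y range near far end",np.percentile(f[:,1],[.5,99.5]).round(1),"all",np.percentile(p[:,1],[.5,99.5]).round(1),len(p))
E
python3 - <<'E'
from h import *
c=read_camera("wrist"); dockrel(c,19.8); docks(c,{"rec":G["rec"],"bank":G["bank"]})
E
```

```text
far end x 63.4 y range near far end [-26.7  29.4] all [-27.1  30. ] 5694
rec [370.2 289. ] [71.3 58.2] 19.8 true 126 58 mean [0.3543 0.2851 0.0109] 5727
bank [442.6 151.9] [157.4  71.5] 14.0 true 158 90 mean [0.4397 0.1582 0.0098] 29362
```

Call:
apply_moves([
  [-0.004,0.011,0.1,0,0,0,-0.5],
  [-0.004,0.011,0.16,0,0,0,-0.5],
  [-0.004,0.011,0.2,0,0,0,-0.5],
  [-0.004,0.011,0.23,0,0,0,-0.5],
  [-0.004,0.011,0.255,0,0,0,-0.5],
  [-0.004,0.011,0.265,0,0,0,-0.5],
  [-0.004,0.011,0.265,0,0,0,-0.5],
  [-0.004,0.011,0.265,0,0,0,-0.5],
])

```text
time_s: 7.65
tcp_pos: [0.3966, 0.2978, 0.0157]
ee_rot: [[-0.941, -0.339, 0.0], [-0.339, 0.941, 0.0], [-0.001, 0.0, -1.0]]
contact_force: [-3.5, -2.0, 11.5]
finger_gap: 0.0349
```

Call:
apply_moves([
  [0,0,0,0,0,0,0.1],
  [0,0,0,0,0,0,0.2],
  [0,0,0,0,0,0,0.2],
  [0,0,-0.2,0,0,0,0.3],
  [0,0,-0.5,0,0,0,0.6],
  [0,0,-0.9,0,0,0,1],
  [0,0,-1.0,0,0,0,1],
  [0,0,-1.0,0,0,0,1],
])

```text
time_s: 8.65
tcp_pos: [0.3966, 0.2979, 0.1144]
ee_rot: [[-0.941, -0.339, 0.001], [-0.339, 0.941, 0.0], [-0.001, 0.0, -1.0]]
contact_force: [0.9, 0.7, -0.3]
finger_gap: 0.0853
```

```bash
cat >> h.py <<'E'
def placed(n,L,B,hgt,c,yaw):
    """device in its dock: top face vs dock outline from one view"""
    x,y=G[n][:2]; W=cloud(c); T=(W-[x,y,0])@Rt(yaw)
    m=(W[...,2]>.008+hgt-.006)&(W[...,2]<.008+hgt+.008)&(abs(T[...,0])<L/2+.02)&(abs(T[...,1])<B/2+.02)
    p=W[m]; q=cv2.minAreaRect((p[:,:2]*1000).astype(np.float32))
    A=np.c_[p[:,:2]-p[:,:2].mean(0),np.ones(len(p))]; k=np.linalg.lstsq(A,p[:,2],rcond=None)[0]
    print(n,np.round(q[0],1),np.round(q[1],1),round(q[2],1),"top z",k[2].round(4),"tilt",k[:2].round(3),len(p))
E
python3 - <<'E'
from h import *
c=read_camera("wrist"); save("w5",c["frame"]); placed("rec",.104,.036,.02,c,19.8); docks(c,{"rec":G["rec"]})
c=read_camera("scene"); placed("rec",.104,.036,.02,c,19.8)
plan((.641,.181,.14,2.5))
E
```

```text
rec [395.1 297.7] [103.   36.1] 19.8 top z 0.0287 tilt [0.008 0.001] 7333
rec [395.4 298. ] [125.2  58. ] 19.7 true 126 58 mean [0.3812 0.2929 0.0109] 5256
rec [395.7 295.3] [103.3  35.5] 19.9 top z 0.0278 tilt [0.005 0.039] 643
-> (0.641, 0.181, 0.14, 2.5) N 3 first [-0.637, -0.642, -0.091, -0.001, -0.002, 0.192] then [-0.8, -0.423, -0.09]
```

View pics/w5.png

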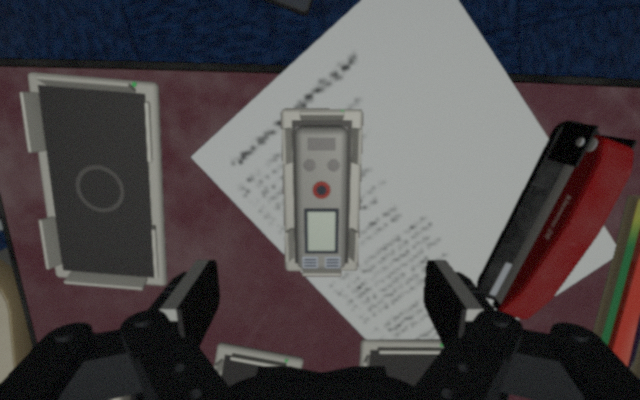

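Call:
apply_moves([
  [-0.32,-0.32,-0.09,0,0,0.1,1],
  [-0.637,-0.642,-0.09,0,0,0.192,1],
  [-0.637,-0.642,-0.09,0,0,0.192,1],
])

```text
time_s: 9.12
tcp_pos: [0.48, 0.2577, 0.1218]
ee_rot: [[-0.999, -0.041, -0.001], [-0.041, 0.999, -0.001], [0.001, -0.001, -1.0]]
contact_force: [-1.3, -0.4, -0.4]
finger_gap: 0.085
```

Call:
apply_moves([
  [-0.4,-0.21,-0.09,0,0,0,1],
  [-0.8,-0.423,-0.09,0,0,0,1],
])

```text
time_s: 9.38
tcp_pos: [0.5597, 0.2204, 0.1316]
ee_rot: [[-0.999, -0.046, -0.002], [-0.046, 0.999, -0.0], [0.002, -0.0, -1.0]]
contact_force: [-0.2, 0.2, 0.5]
finger_gap: 0.0854
```

Call:
apply_moves([
  [-0.4,-0.21,-0.09,0,0,0,1],
  [-0.8,-0.423,-0.09,0,0,0,1],
  [-0.8,-0.423,-0.09,0,0,0,1],
  [-0.8,-0.423,-0.09,0,0,0,1],
])

```text
time_s: 9.88
tcp_pos: [0.6401, 0.182, 0.1398]
ee_rot: [[-0.999, -0.045, -0.004], [-0.045, 0.999, -0.0], [0.004, -0.0, -1.0]]
contact_force: [-0.4, 0.4, -0.8]
finger_gap: 0.0853
```

```bash
python3 - <<'E'
from h import *
c=read_camera("wrist"); top_dev(c,.057,.072,.64,.18); top_dev(c,.037,.05,.64,.18)
s=state(); print(s["tcp_pos"],s["contact_force"])
plan((.641,.1815,.06,2.5),(.641,.1815,.047,2.5),(.641,.1815,.137,2.5),(.597,.301,.137,6.5))
E
```

```text
[642.3 181.9] [79.5 54.2] 3.3 z [0.0621 0.0651 0.0665] 9034
[640. 180.] [105.2  62.2] 12.7 z [0.0405 0.0444 0.0459] 3059
[0.63996666 0.18221198 0.14026444] [-0.21004577  0.3388243  -0.1344497 ]
-> (0.641, 0.1815, 0.06, 2.5) N 1 first [-0.013, -0.007, 0.803, -0.0, -0.002, 0.001] then [-0.01, -0.008, 0.803]
-> (0.641, 0.1815, 0.047, 2.5) N 1 first [0.0, 0.0, 0.13, 0.0, 0.0, 0.0] then [0.0, 0.0, 0.13]
-> (0.641, 0.1815, 0.137, 2.5) N 1 first [0.0, 0.0, -0.9, 0.0, 0.0, 0.0] then [0.0, 0.0, -0.9]
-> (0.597, 0.301, 0.137, 6.5) N 2 first [0.194, 0.607, 0.0, 0.0, 0.0, -0.044] then [0.151, 0.619, 0.0]
```

Call:
apply_moves([
  [-0.02,-0.005,0.35,0,0,-0.005,1],
  [-0.02,-0.005,0.65,0,0,-0.005,1],
  [-0.02,-0.005,0.85,0,0,-0.005,1],
  [-0.02,-0.005,0.93,0,0,-0.005,1],
  [-0.02,-0.005,0.93,0,0,-0.005,1],
  [-0.02,-0.005,0.93,0,0,-0.005,0.0],
  [-0.02,-0.005,0.93,0,0,-0.005,0.0],
  [-0.02,-0.005,0.93,0,0,-0.005,0.0],
  [-0.02,-0.005,0.93,0,0,-0.005,0.0],
  [-0.02,-0.005,0.93,0,0,-0.005,0.0],
], grip_force=40)

```text
time_s: 11.18
tcp_pos: [0.6446, 0.1814, 0.0498]
ee_rot: [[-0.999, -0.052, 0.002], [-0.052, 0.999, 0.001], [-0.002, 0.001, -1.0]]
contact_force: [0.1, 0.2, 5.9]
finger_gap: 0.0532
```

Call:
apply_moves([
  [0,0,-0.15,0,0,0,0],
  [0,0,-0.4,0,0,0,0],
  [0,0,-0.7,0,0,0,0],
  [0,0,-0.9,0,0,0,0],
  [0,0,-0.9,0,0,0,0],
])

```text
time_s: 11.8
tcp_pos: [0.6448, 0.1813, 0.1406]
ee_rot: [[-0.999, -0.052, 0.004], [-0.052, 0.999, 0.001], [-0.004, 0.001, -1.0]]
contact_force: [0.2, -0.1, -2.4]
finger_gap: 0.053
```

```bash
python3 - <<'E'
from h import *
c=read_camera("wrist"); save("w6",c["frame"]); held(c,.054)
plan((.597,.301,.137,6.5))
E
```

```text
held [1.5 0.1] [62.  79.2] 89.6 topz -0.017 tilt [0.034 0.001] 24039 x [-0.0369  0.0408]
-> (0.597, 0.301, 0.137, 6.5) N 2 first [0.203, 0.611, 0.01, 0.0, 0.001, -0.039] then [0.165, 0.622, 0.01]
```

Call:
apply_moves([
  [0.06,0.2,0.0,0,0,-0.02,0],
  [0.13,0.42,0.0,0,0,-0.039,0],
  [0.203,0.611,0.0,0,0,-0.039,0],
  [0.203,0.611,0.0,0,0,-0.039,0],
])

```text
time_s: 12.35
tcp_pos: [0.6192, 0.2434, 0.1381]
ee_rot: [[-0.993, -0.116, -0.001], [-0.116, 0.993, 0.0], [0.001, 0.0, -1.0]]
contact_force: [-0.1, -0.2, -1.4]
finger_gap: 0.0526
```

Call:
apply_moves([
  [0.06,0.2,0.1,0,0,0,0],
  [0.12,0.42,0.3,0,0,0,0],
  [0.165,0.622,0.6,0,0,0,0],
  [0.165,0.622,0.85,0,0,0,0],
  [0.165,0.622,0.95,0,0,0,0],
  [0.165,0.622,0.95,0,0,0,0],
  [0.165,0.622,0.95,0,0,0,0],
])

```text
time_s: 13.22
tcp_pos: [0.5978, 0.3012, 0.0445]
ee_rot: [[-0.994, -0.112, 0.002], [-0.112, 0.994, 0.001], [-0.002, 0.001, -1.0]]
contact_force: [-0.2, -0.2, -1.6]
finger_gap: 0.053
```

```bash
python3 - <<'E'
from h import *
c=read_camera("wrist"); save("w7",c["frame"]); held(c,.046); dockrel(c,6.5)
s=state(); print(s["tcp_pos"],s["contact_force"])
plan((.597,.301,.0115,6.5))
E
```

```text
held [2.3 0. ] [54.  79.3] 89.9 topz -0.0152 tilt [0.033 0.001] 23520 x [-0.0362  0.0417]
far end x 51.8 y range near far end [-35.8  37.7] all [-35.8  38.6] 5510
[0.59788257 0.30122936 0.04471437] [ 0.24156695 -0.67050078 -1.30046374]
-> (0.597, 0.301, 0.0115, 6.5) N 1 first [0.01, -0.002, 0.332, 0.001, 0.001, -0.001] then [0.009, -0.001, 0.332]
```

View pics/w7.png

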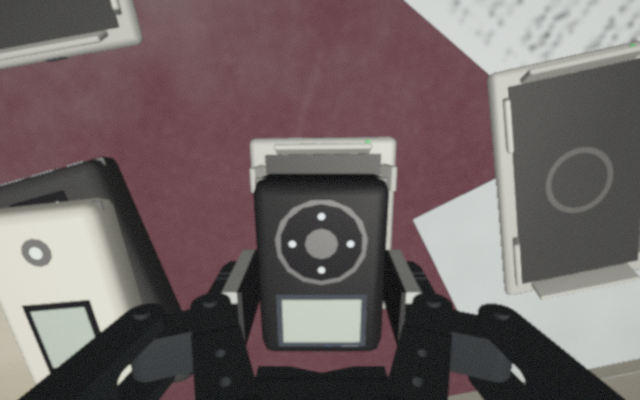

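Call:
apply_moves([
  [-0.019,0.01,0.1,0,0,0,0],
  [-0.019,0.01,0.2,0,0,0,0],
  [-0.019,0.01,0.26,0,0,0,0],
  [-0.019,0.01,0.29,0,0,0,0],
  [-0.019,0.01,0.31,0,0,0,0],
  [-0.019,0.01,0.32,0,0,0,0],
  [-0.019,0.01,0.32,0,0,0,0],
])

```text
time_s: 14.15
tcp_pos: [0.5984, 0.302, 0.0138]
ee_rot: [[-0.994, -0.113, -0.0], [-0.113, 0.994, -0.0], [0.0, -0.0, -1.0]]
contact_force: [-4.8, -2.3, 10.7]
finger_gap: 0.0529
```

Call:
apply_moves([
  [0,0,0,0,0,0,0.3],
  [0,0,0,0,0,0,0.5],
  [0,0,0,0,0,0,0.6],
  [0,0,-0.2,0,0,0,0.7],
  [0,0,-0.5,0,0,0,1],
  [0,0,-0.9,0,0,0,1],
  [0,0,-1.0,0,0,0,1],
  [0,0,-1.0,0,0,0,1],
])

```text
time_s: 15.15
tcp_pos: [0.5989, 0.3023, 0.1115]
ee_rot: [[-0.994, -0.113, 0.001], [-0.113, 0.994, 0.0], [-0.001, 0.0, -1.0]]
contact_force: [0.6, -0.4, -0.2]
finger_gap: 0.0853
```

```bash
python3 - <<'E'
from h import *
c=read_camera("wrist"); save("w8",c["frame"]); placed("play",.08,.054,.02,c,6.5); docks(c,{"play":G["play"]})
c=read_camera("top");top_dev(c,.037,.05,.64,.18)
plan((.641,.1805,.12,12.7))
E
```

```text
play [596.1 302.3] [78.4 54.1] 6.7 top z 0.0289 tilt [ 0.01 -0.  ] 8612
play [597.2 302.9] [102.4  76.1] 7.1 true 102 76 mean [0.5863 0.3022 0.0112] 5430
[638.8 169.7] [ 47.4 115. ] 83.7 z [0.0405 0.044  0.0472] 298
-> (0.641, 0.1805, 0.12, 12.7) N 2 first [-0.146, -0.627, -0.051, -0.0, -0.002, -0.069] then [-0.077, -0.639, -0.051]
```

View pics/w8.png

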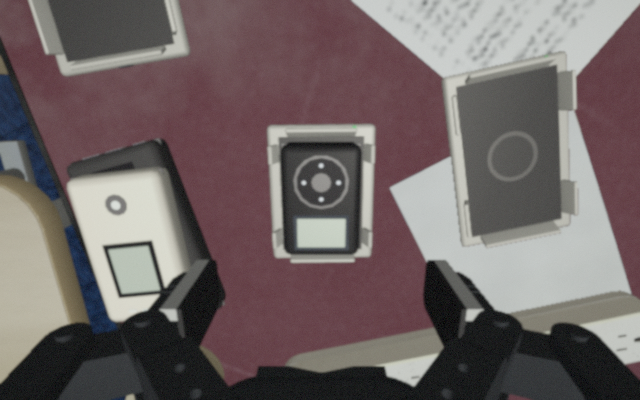

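Call:
apply_moves([
  [-0.07,-0.31,-0.05,0,0,-0.04,1],
  [-0.146,-0.627,-0.05,0,0,-0.069,1],
  [-0.146,-0.627,-0.05,0,0,-0.069,1],
])

```text
time_s: 15.62
tcp_pos: [0.6202, 0.2394, 0.1146]
ee_rot: [[-0.976, -0.217, -0.003], [-0.217, 0.976, -0.001], [0.003, -0.001, -1.0]]
contact_force: [0.9, 0.2, 0.7]
finger_gap: 0.0853
```

Call:
apply_moves([
  [-0.04,-0.32,-0.05,0,0,0,1],
  [-0.077,-0.639,-0.05,0,0,0,1],
  [-0.077,-0.639,-0.05,0,0,0,1],
  [-0.077,-0.639,-0.05,0,0,0,1],
])

```text
time_s: 16.12
tcp_pos: [0.6412, 0.1819, 0.1205]
ee_rot: [[-0.976, -0.22, -0.002], [-0.22, 0.976, 0.0], [0.002, 0.001, -1.0]]
contact_force: [-0.2, 0.8, -0.1]
finger_gap: 0.0853
```

```bash
python3 - <<'E'
from h import *
c=read_camera("wrist"); top_dev(c,.037,.05,.64,.18); top_dev(c,.017,.03,.64,.18)
s=state(); print(s["tcp_pos"],s["contact_force"])
plan((.641,.1805,.025,12.7))
E
```

```text
[640.1 180.1] [105.3  62.2] 12.6 z [0.0427 0.045  0.0462] 13939
[642.  180.5] [135.3  68.1] 21.4 z [0.0208 0.0244 0.0259] 3480
[0.64122351 0.18215613 0.12068192] [ 0.19946051 -0.26851576 -0.60025444]
-> (0.641, 0.1805, 0.025, 12.7) N 1 first [0.005, -0.016, 0.957, 0.0, -0.001, 0.0] then [0.006, -0.016, 0.957]
```

Call:
apply_moves([
  [0.025,-0.018,0.35,0,0,0,1],
  [0.025,-0.018,0.65,0,0,0,1],
  [0.025,-0.018,0.85,0,0,0,1],
  [0.025,-0.018,0.957,0,0,0,1],
  [0.025,-0.018,0.957,0,0,0,1],
  [0.025,-0.018,0.957,0,0,0,0.1],
  [0.025,-0.018,0.957,0,0,0,0.1],
  [0.025,-0.018,0.957,0,0,0,0.1],
  [0.025,-0.018,0.957,0,0,0,0.1],
  [0.025,-0.018,0.957,0,0,0,0.1],
], grip_force=45)

```text
time_s: 17.42
tcp_pos: [0.6408, 0.179, 0.0272]
ee_rot: [[-0.976, -0.22, 0.003], [-0.22, 0.976, 0.001], [-0.003, 0.0, -1.0]]
contact_force: [-0.4, 0.3, 6.4]
finger_gap: 0.0605
```

Call:
apply_moves([
  [0,0,-0.15,0,0,0,0.1],
  [0,0,-0.4,0,0,0,0.1],
  [0,0,-0.7,0,0,0,0.1],
  [0,0,-0.95,0,0,0,0.1],
  [0,0,-0.95,0,0,0,0.1],
])

```text
time_s: 18.05
tcp_pos: [0.6411, 0.1789, 0.1232]
ee_rot: [[-0.976, -0.22, 0.005], [-0.22, 0.976, 0.001], [-0.005, 0.0, -1.0]]
contact_force: [-0.1, 0.1, -1.6]
finger_gap: 0.0604
```

```bash
python3 - <<'E'
from h import *
c=read_camera("wrist"); save("w9",c["frame"]); held(c,.054); top_dev(c,.017,.03,.64,.18,.1)
plan((.5525,.4325,.13,19.2))
E
```

```text
held [2.5 0. ] [98.9 62. ] 0.0 topz -0.0196 tilt [0.023 0.004] 33772 x [-0.0438  0.0518]
[599.7 205.9] [158.3  53. ] 79.3 z [0.0211 0.0248 0.0262] 4241
-> (0.5525, 0.4325, 0.13, 19.2) N 3 first [0.099, 0.89, -0.029, -0.0, 0.001, -0.072] then [-0.003, 0.895, -0.029]
```

Call:
apply_moves([
  [0.03,0.25,-0.03,0,0,-0.04,0.1],
  [0.07,0.6,-0.03,0,0,-0.072,0.1],
  [0.099,0.89,-0.03,0,0,-0.072,0.1],
])

```text
time_s: 18.48
tcp_pos: [0.6092, 0.2638, 0.1217]
ee_rot: [[-0.944, -0.328, -0.003], [-0.328, 0.945, -0.001], [0.004, -0.0, -1.0]]
contact_force: [1.4, 0.0, -1.2]
finger_gap: 0.0608
```

Call:
apply_moves([
  [0,0.4,-0.03,0,0,0,0.1],
  [0,0.895,-0.03,0,0,0,0.1],
])

```text
time_s: 18.73
tcp_pos: [0.5803, 0.3479, 0.1249]
ee_rot: [[-0.945, -0.327, -0.002], [-0.327, 0.945, -0.002], [0.003, -0.001, -1.0]]
contact_force: [-1.0, 0.1, -1.9]
finger_gap: 0.0601
```

Call:
apply_moves([
  [0,0.4,-0.03,0,0,0,0.1],
  [0,0.7,0.1,0,0,0,0.1],
  [0,0.895,0.4,0,0,0,0.1],
  [0,0.895,0.7,0,0,0,0.1],
  [0,0.895,0.84,0,0,0,0.1],
  [0,0.895,0.84,0,0,0,0.1],
  [0,0.895,0.84,0,0,0,0.1],
])

```text
time_s: 19.6
tcp_pos: [0.5527, 0.4325, 0.0438]
ee_rot: [[-0.945, -0.328, 0.002], [-0.328, 0.945, 0.001], [-0.002, 0.001, -1.0]]
contact_force: [-0.2, 0.5, -1.1]
finger_gap: 0.0603
```

```bash
python3 - <<'E'
from h import *
c=read_camera("wrist"); save("w10",c["frame"]); held(c,.054); dockrel(c,19.2)
s=state(); print(s["tcp_pos"],s["contact_force"],s["finger_gap"])
plan((.5525,.4325,.0115,19.2))
E
```

```text
held [ 3.8 -0. ] [98.9 62. ] 0.1 topz -0.0174 tilt [0.02  0.001] 34056 x [-0.0426  0.0531]
far end x 63.5 y range near far end [-39.3  42. ] all [-39.3  42. ] 5482
[0.55284494 0.43259423 0.04413246] [-0.00309647  0.0035987  -1.51752093] 0.060700714795414425
-> (0.5525, 0.4325, 0.0115, 19.2) N 1 first [0.004, -0.0, 0.326, 0.001, 0.002, -0.001] then [0.004, 0.0, 0.326]
```

View pics/w10.png

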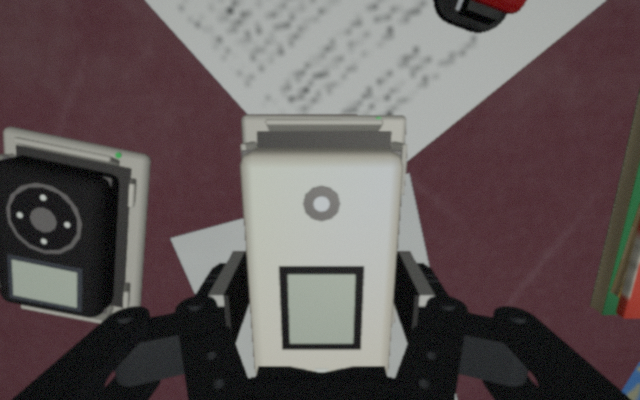

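Call:
apply_moves([
  [-0.006,0.01,0.1,0,0,0,0.1],
  [-0.006,0.01,0.2,0,0,0,0.1],
  [-0.006,0.01,0.26,0,0,0,0.1],
  [-0.006,0.01,0.29,0,0,0,0.1],
  [-0.006,0.01,0.31,0,0,0,0.1],
  [-0.006,0.01,0.322,0,0,0,0.1],
  [-0.006,0.01,0.322,0,0,0,0.1],
])

```text
time_s: 20.52
tcp_pos: [0.5522, 0.4336, 0.0112]
ee_rot: [[-0.945, -0.328, 0.0], [-0.328, 0.945, 0.0], [-0.0, 0.0, -1.0]]
contact_force: [-1.1, -1.7, 2.2]
finger_gap: 0.0608
```

Call:
apply_moves([
  [0,0,0.005,0,0,0,0.1],
  [0,0,0.01,0,0,0,0.1],
  [0,0,0.01,0,0,0,0.5],
  [0,0,0.01,0,0,0,0.7],
  [0,0,0.0,0,0,0,0.7],
  [0,0,-0.2,0,0,0,0.8],
  [0,0,-0.5,0,0,0,1],
  [0,0,-0.9,0,0,0,1],
  [0,0,-1.0,0,0,0,1],
  [0,0,-1.0,0,0,0,1],
])

```text
time_s: 21.78
tcp_pos: [0.5524, 0.4337, 0.1118]
ee_rot: [[-0.945, -0.328, 0.002], [-0.328, 0.945, 0.001], [-0.002, 0.001, -1.0]]
contact_force: [0.5, 0.4, 0.4]
finger_gap: 0.0855
```

```bash
python3 - <<'E'
from h import *
c=read_camera("wrist"); save("w11",c["frame"]); placed("hot",.106,.062,.02,c,19.2); docks(c,{"hot":G["hot"]})
c=read_camera("top");top_dev(c,.017,.03,.64,.18,.1)
plan((.641,.180,.12,21.5))
E
```

```text
hot [551.8 433.8] [105.2  62.1] 19.2 top z 0.0288 tilt [0.007 0.001] 13158
hot [552.7 434.2] [126.9  84.2] 19.1 true 128 84 mean [0.5329 0.4271 0.0114] 5682
[641.5 179.3] [136.   68.7] 21.4 z [0.0205 0.0241 0.0271] 1860
-> (0.641, 0.18, 0.12, 21.5) N 3 first [-0.005, -0.895, -0.035, -0.0, -0.001, -0.026] then [0.031, -0.894, -0.035]
```

Call:
apply_moves([
  [-0.005,-0.45,-0.03,0,0,-0.026,1],
  [-0.005,-0.895,-0.03,0,0,-0.026,1],
])

```text
time_s: 22.12
tcp_pos: [0.5814, 0.3482, 0.1117]
ee_rot: [[-0.93, -0.368, -0.002], [-0.368, 0.93, -0.002], [0.003, -0.001, -1.0]]
contact_force: [1.1, -0.0, -0.1]
finger_gap: 0.0854
```

Call:
apply_moves([
  [0.015,-0.45,-0.03,0,0,0,1],
  [0.031,-0.894,-0.03,0,0,0,1],
])

```text
time_s: 22.38
tcp_pos: [0.6115, 0.2632, 0.1149]
ee_rot: [[-0.93, -0.367, -0.003], [-0.367, 0.93, -0.001], [0.003, -0.0, -1.0]]
contact_force: [0.4, 0.4, -0.3]
finger_gap: 0.0856
```

Call:
apply_moves([
  [0.015,-0.45,0.03,0,0,0,1],
  [0.031,-0.894,0.2,0,0,0,1],
  [0.031,-0.894,0.2,0,0,0,1],
  [0.031,-0.894,0.2,0,0,0,1],
])

```text
time_s: 22.88
tcp_pos: [0.6412, 0.1807, 0.0954]
ee_rot: [[-0.931, -0.366, -0.002], [-0.366, 0.931, 0.0], [0.002, 0.001, -1.0]]
contact_force: [0.2, -0.0, 0.2]
finger_gap: 0.0857
```

```bash
python3 - <<'E'
from h import *
c=read_camera("wrist"); save("w12",c["frame"]); top_dev(c,.017,.03,.64,.18,.1)
s=state(); print(s["tcp_pos"],s["contact_force"])
plan((.641,.180,.001,21.4))
E
```

```text
[630.1 210.5] [134.9 132.9] 21.5 z [0.0228 0.0249 0.0261] 20486
[0.64134837 0.18134943 0.09593903] [-0.02277636  1.1309471  -0.61909309]
-> (0.641, 0.18, 0.001, 21.4) N 1 first [0.007, -0.012, 0.949, 0.0, -0.001, 0.002] then [0.008, -0.011, 0.949]
```

Call:
apply_moves([
  [0.02,-0.01,0.35,0,0,0,1],
  [0.02,-0.01,0.65,0,0,0,1],
  [0.02,-0.01,0.85,0,0,0,1],
  [0.02,-0.01,0.94,0,0,0,1],
  [0.02,-0.01,0.94,0,0,0,1],
  [0.02,-0.01,0.94,0,0,0,0.3],
  [0.02,-0.01,0.94,0,0,0,0.3],
  [0.02,-0.01,0.94,0,0,0,0.3],
  [0.02,-0.01,0.94,0,0,0,0.3],
  [0.02,-0.01,0.94,0,0,0,0.3],
], grip_force=60)

```text
time_s: 24.18
tcp_pos: [0.6413, 0.1794, 0.0042]
ee_rot: [[-0.93, -0.367, 0.003], [-0.367, 0.93, 0.001], [-0.003, 0.0, -1.0]]
contact_force: [-1.2, 1.1, 5.8]
finger_gap: 0.0666
```

Call:
apply_moves([
  [0,0,-0.1,0,0,0,0.3],
  [0,0,-0.3,0,0,0,0.3],
  [0,0,-0.6,0,0,0,0.3],
  [0,0,-0.9,0,0,0,0.3],
  [0,0,-0.9,0,0,0,0.3],
])

```text
time_s: 24.8
tcp_pos: [0.6418, 0.1791, 0.095]
ee_rot: [[-0.93, -0.366, 0.005], [-0.366, 0.93, 0.001], [-0.005, -0.001, -1.0]]
contact_force: [0.1, 0.2, -2.4]
finger_gap: 0.0664
```

```bash
python3 - <<'E'
from h import *
c=read_camera("wrist"); save("w13",c["frame"]); held(c,.054)
plan((.4465,.1408,.095,15.0))
E
```

```text
held [ 9.8 -0. ] [111.5  62. ] 0.0 topz -0.0227 tilt [0.011 0.002] 40948 x [-0.0422  0.0653]
-> (0.4465, 0.1408, 0.095, 15.0) N 2 first [0.972, 0.179, -0.011, -0.0, 0.001, 0.072] then [0.986, 0.068, -0.01]
```

View pics/w13.png

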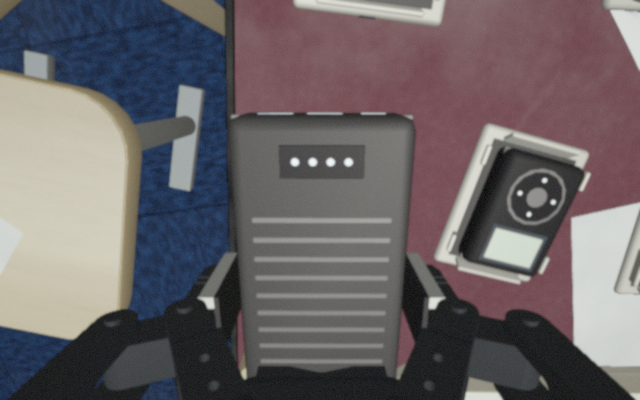

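Call:
apply_moves([
  [0.25,0.05,-0.01,0,0,0.04,0.3],
  [0.6,0.12,-0.01,0,0,0.072,0.3],
  [0.972,0.179,-0.01,0,0,0.072,0.3],
])

```text
time_s: 25.22
tcp_pos: [0.5409, 0.1593, 0.0913]
ee_rot: [[-0.966, -0.259, -0.004], [-0.259, 0.966, -0.001], [0.004, 0.0, -1.0]]
contact_force: [-0.6, 0.3, -1.0]
finger_gap: 0.0663
```

Call:
apply_moves([
  [0.4,0.03,0,0,0,0,0.3],
  [0.7,0.05,0.05,0,0,0,0.3],
  [0.9,0.068,0.2,0,0,0,0.3],
  [0.986,0.068,0.4,0,0,0,0.3],
  [0.986,0.068,0.52,0,0,0,0.3],
  [0.986,0.068,0.52,0,0,0,0.3],
  [0.986,0.068,0.52,0,0,0,0.3],
])

```text
time_s: 26.1
tcp_pos: [0.4472, 0.1411, 0.0416]
ee_rot: [[-0.966, -0.259, 0.001], [-0.259, 0.966, 0.0], [-0.001, 0.0, -1.0]]
contact_force: [0.5, 0.4, -2.4]
finger_gap: 0.0664
```

```bash
python3 - <<'E'
from h import *
c=read_camera("wrist"); save("w14",c["frame"]); held(c,.054); dockrel(c,15.0)
s=state(); print(s["tcp_pos"],s["contact_force"],s["finger_gap"])
plan((.4465,.1408,.011,15.0))
E
```

```text
held [11.2 -0. ] [111.4  62. ] 0.0 topz -0.0206 tilt [0.006 0.001] 40956 x [-0.0409  0.0667]
far end x 79.7 y range near far end [-42.8  44.6] all [-42.8  44.6] 5921
[0.44721252 0.14111948 0.04184121] [-1.68423525  0.82453654 -2.28632683] 0.0667023679301575
-> (0.4465, 0.1408, 0.011, 15.0) N 1 first [0.008, -0.001, 0.308, 0.0, 0.001, 0.0] then [0.008, -0.001, 0.308]
```

View pics/w14.png

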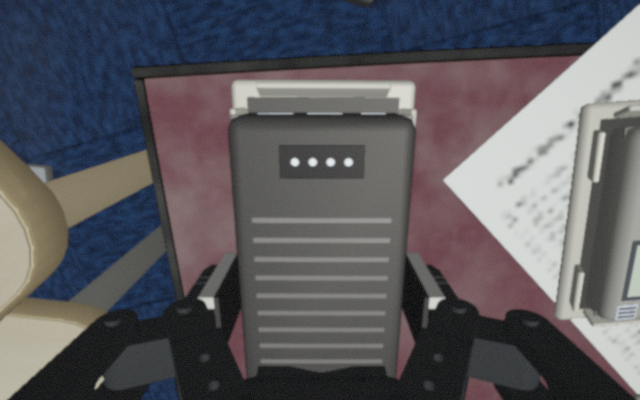

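Call:
apply_moves([
  [0.018,0.008,0.08,0,0,0,0.3],
  [0.018,0.008,0.16,0,0,0,0.3],
  [0.018,0.008,0.22,0,0,0,0.3],
  [0.018,0.008,0.26,0,0,0,0.3],
  [0.018,0.008,0.285,0,0,0,0.3],
  [0.018,0.008,0.3,0,0,0,0.3],
  [0.018,0.008,0.303,0,0,0,0.3],
  [0.018,0.008,0.303,0,0,0,0.3],
])

```text
time_s: 27.15
tcp_pos: [0.4444, 0.1412, 0.0122]
ee_rot: [[-0.966, -0.259, 0.0], [-0.259, 0.966, 0.0], [-0.0, 0.0, -1.0]]
contact_force: [-2.1, -1.0, 7.7]
finger_gap: 0.0661
```

In contact with the pad at about 10 N. Release, rise, and check everything.

Call:
apply_moves([
  [0,0,0,0,0,0,0.7],
  [0,0,0,0,0,0,0.9],
  [0,0,0,0,0,0,0.9],
  [0,0,-0.2,0,0,0,0.95],
  [0,0,-0.5,0,0,0,1],
  [0,0,-0.9,0,0,0,1],
  [0,0,-1.0,0,0,0,1],
  [0,0,-1.0,0,0,0,1],
])

```text
time_s: 28.15
tcp_pos: [0.4444, 0.1412, 0.1113]
ee_rot: [[-0.966, -0.259, 0.001], [-0.259, 0.966, 0.0], [-0.001, 0.0, -1.0]]
contact_force: [-0.5, 0.1, -0.3]
finger_gap: 0.0855
```

```bash
python3 - <<'E'
from h import *
c=read_camera("wrist"); placed("bank",.136,.068,.024,c,15); docks(c,{"bank":G["bank"]})
save("w15",c["frame"])
t=read_camera("scene"); save("scene_end",t["frame"])
for a in (("rec",.104,.036,.02,t,19.8),("play",.08,.054,.02,t,6.5),("hot",.106,.062,.02,t,19.2)): placed(*a)
E
```

```text
bank [445.9 141.9] [136.1  68.2] 15.0 top z 0.0328 tilt [ 0.002 -0.001] 18965
bank [446.  141.6] [157.2  90.3] 15.0 true 158 90 mean [0.4195 0.1334 0.0119] 6340
rec [396.9 295.8] [105.5  35.8] 19.2 top z 0.0277 tilt [0.006 0.042] 643
play [597.3 300.4] [82.1 53. ] 7.4 top z 0.028 tilt [0.035 0.021] 427
hot [552.8 428.3] [105.9  54.7] 19.6 top z 0.028 tilt [0.001 0.039] 431
```

View pics/w15.png

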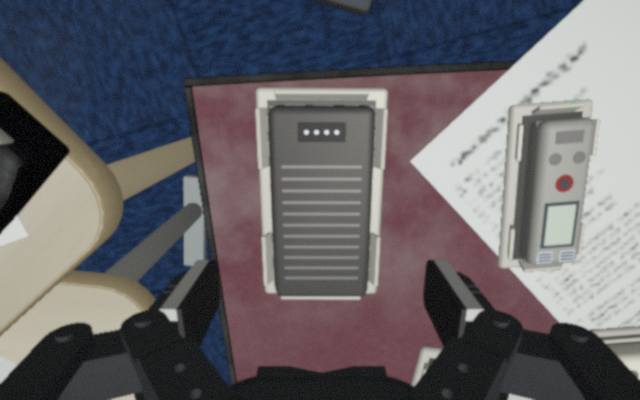

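```bash
python3 -c "
from h import *
print(finish_job())"
```

```text
the job is handed in; nothing more can be done
None
```

All four devices are in their own cradles. I took the pile apart from the top down, lowered each device until it just touched the pad (about 4–12 N), released it and handed in at about 28 s.

**Placement:** In the wrist-camera checks each device was within about 1.1 mm of its cradle's centre. They were in line with their cradles to within about 0.4° and resting at pad height (top faces 28.7–28.9 mm, power bank 32.8 mm).

**Disagreement:** The final scene-camera check showed apparent tilts of up to 0.042 rad, still under the 0.06 limit. It also put the hotspot's centre about 5 mm off. That view saw only 430–640 points per device at a low angle and showed just 55 mm of the hotspot's 62 mm width, so I put more weight on the wrist camera, which read tilts of 0.01 rad or less.

**Bystanders:** I never approached the stapler or the label roll, but I did not measure their positions again at the end.

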